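# Load a slide carrier under the spring clip of a scanner stage

## Robot

A 6-joint arm with a two-finger parallel gripper is mounted at the origin on the work surface. World frame = base frame: x ahead of the robot, y to its left, z up, the work surface at z = 0. Lengths are in m, angles in rad, forces in N, time in s.
With the tool pointing down it reaches from about 0.3 to 0.875 m from the base axis. Payload 6.4 kg.
Tool frame: the origin (TCP) lies midway between the tips of the shut fingers; the grasp point (between the pads) lies 19 mm behind it; z points along the fingers, y is the line along which they close (so a half turn about z gives the same grasp; the last joint's range is limited). The gripper opens to 85 mm and grips with 20 to 120 N. Pads are 22 mm wide; open, the fingers measure 114 mm over their backs; the gripper's body (76 mm by 85 mm) begins 54 mm behind the grasp point. The pads swing forward as they close: fully open they stand 13 mm farther back than shut.
Start: joints at [1.041, 0.181, 1.607, -0, 1.354, -0.206], TCP at [0.183, 0.545, 0.231] pointing down, gripper open.
Joint ranges: [-2.99, 2.99], [-0.89, 2.07], [0.3, 2.58], [-1.14, 4.28], [0, 2.63], [-3.12, 3.12]. Speed limits (rad/s): [2.57, 2.57, 3.01, 3.14, 3.14, 3.14].

## Interface

Orientations are given as a unit quaternion [w, x, y, z].
In Python, from bench import status, camera, ctrl gives the robot as it stands. The module is installed in compiled form; this text tells all that it offers.
- The arm moves only by the shell command python3 -m handwheel 'ROWS'. ROWS is JSON, a list that holds one entry, the list of rows, each a list of 7 numbers: the opening, from -1 (shut) to 1 (fully open), then the shift along the tool's x, y, z in cm, then the turn, a rotation vector about the tool's x, y, z in degrees. A call has 1 to 10 rows; each row is the pose to reach, as a shift and turn from the pose commanded when the call began, along the tool's axes at that moment; what a row does not reach only later rows make up. A row lasts 1/8 s, in which the tool goes at most 62.5 mm and 10.7 degrees, less where a joint would pass 70% of its speed; a pose out of reach is approached as far as the arm can. A call with a gripper value outside its range is refused whole. The fingers move at their own pace and stop on an object; the grip force is fixed at half the most. Time passes only in rows, so rows that repeat a pose let the fingers close. It gives the time, the measured TCP pose, the force, the opening and the grip force at its end, in the units of the state.
- status.get_obs(): the state, without advancing time (a new reading comes with each control period).
- camera(name): name is "side" or "top" or "wrist"; returns a dict with "frame" (384x512x3 uint8, blue, green, red), "depth" (384x512 float32, m along the optical axis (not along the pixel's ray), 0 where there is no reading), "fx", "fy", "cx", "cy" (pixels), "extrinsics" (4x4, takes a point from camera to world coordinates); the wrist camera has in their place "hand_eye" (4x4, takes a point from camera to tool coordinates, whose origin is the TCP and whose axes are the flange's). Camera axes: x right, y down, z forward; pixel columns grow to the right and rows downward; lengths in m; the calibration is good to about 2 mm. A picture is of the moment at which its call begins: read the wrist's pose just before it.
- ctrl.hand_in(): hands the job in; it is judged then, once.
The state is a dict: "time_s": time; "q": joint angles; "dq": joint speeds; "joint_efforts": joint torques, N m; "eef_pos": TCP position; "eef_rot": TCP orientation; "wrist_force": force on the tool from outside, world axes, zero at the start; "torque": the same for the moment, N m; "opening": opening from 0.0 (shut) to 1.0 (fully open); "grasp_force": force on a finger pad.
Only numpy, scipy, OpenCV 4.12 (cv2) and the standard library are available. Lean on these libraries where they do the work, as an engineer would, in place of code of your own. Each camera call takes 0.05 s, during which the arm holds its last target. There are 200 camera calls.

## Task

Load the slide carrier into the scanner stage without grasping or lifting anything. Hold the spring clip's thumb bar fully down with one fingertip so that its foot rises, and while it stays down push the carrier along the channel beneath the foot with the other fingertip until it is fully home against the end stop. Only then let the thumb bar up so that the foot clamps the carrier, and move clear, leaving the bottle, jar and tubes where they stand.

Things in the scene. Friction and masses are not known exactly. Their poses are not given: they have to be found in the camera images.
- stage: Fixed slide-loading stage: white base 200 x 136 x 10 mm carrying a metal channel. Origin at table level, on the channel's centre line, below the rear end of a fully seated carrier. x: push direction, towards the end stop; y: left of it; z: up. Channel floor flat, 25 mm above the origin, x -95 to +95 mm, open at the rear; 43 mm wide between two rails, each 4.5 mm wide and 6 mm high.
- end_stop (a point): Foot of the face of the end stop on the channel floor, mid-width (stage x = +84 mm). The stop is a steel bar across the far end of the channel, 9 mm high. It has the stage's axes.
- carrier_mid (a point): Centre of the loose slide carrier: flat grey plastic block 84 mm (x, along the channel) x 40 (y) x 10 (z), about 60 g, a glass slide on its top. It lies in the channel, this point 5 mm above the floor, axes as the stage's. It starts 27 to 47 mm short of the end stop, before the clip's foot; home, this point is at stage x = +42 mm.
- clip (a joint): Spring clip, a see-saw hinged along stage x at stage y = +32, z = 31 mm. Value in rad: 0 at rest (foot bars the way), 0.4 with the thumb bar fully down on its stop, about 0.23 with the foot resting on the carrier; above 0.27 the carrier passes freely. Fully down needs about 6 N at 30 mm from the hinge; it springs back when let go.
- clip_foot (a point): Lowest point of the clip's foot, a round bar 8 mm thick and 16 mm long along the channel (stage x = 62 to 78 mm, y = -3 mm), on two wire arms arching over the left rail up to 20 mm above the channel floor at rest, 31 mm with the bar down. The foot is 2 mm above the channel floor at rest, about 15 mm with the thumb bar down.
- thumb_bar (a point): Top face of the thumb bar, mid-length, 30 mm from the hinge (moves with it). Flat steel plate left of the channel, stage x = -85 to +8 mm, y = +36 to +74 mm when down. At rest it slopes up outwards by 0.4 rad; fully down it is level, top 3 mm above the channel floor, so that a fingertip in the channel at that height meets the carrier's end face. A fingertip can slide along it.
- bottle: White bottle, 60 mm diameter, 150 mm tall, right of the stage; to be left alone. Origin at the centre of its underside.
- jar: White jar, 52 mm diameter, 70 mm tall, left of the stage; to be left alone. Origin at the centre of its underside.
- tubes: Two capped tubes in a block 60 x 45 mm, 82 mm tall overall, right of the stage; to be left alone. Origin at the centre of its underside.
There are look-alikes about, which are no part of the job. What is meant by the part that bears carrier_mid is not pink or turquoise, and is the smaller of those in its own colour.

How it is judged:
On the way, in this order (a step that is already met when the one before it is completed fails the run):
1. the thumb bar is held down, foot raised, while the carrier is still short of the foot (value of joint clip above 0.28 rad and x of carrier_mid in the frame of stage below 0.022 m), for 0.2 s.
2. the carrier is pushed home against the end stop (within 3 mm) with the thumb bar still held down (value of joint clip above 0.27 rad and x of carrier_mid in the frame of stage above 0.039 m), for 0.1 s.
At the end, for the whole second after the job is handed in: The carrier lies flat in the channel within 3 mm of the end stop, the clip's foot resting on top of it (clip joint 0.18 to 0.265 rad), the robot clear, and bottle, jar and tubes within 30 mm of where they stood (x of carrier_mid in the frame of stage between 0.039 and 0.044 m and z of carrier_mid in the frame of stage between 0.028 and 0.032 m and value of joint clip between 0.18 and 0.265 rad and distance of each of bottle, jar, tubes from where it was at the start of the episode below 0.03 m); the robot touches nothing.
It fails at once if the carrier is lifted more than 8 mm off the channel floor (z of carrier_mid in the frame of stage above 0.038 m).
It fails at once if the carrier is tipped by more than 0.25 rad (angle between carrier_mid's own z axis and vertical above 0.25 rad).
It fails at once if the bottle, jar or tubes are moved by more than 30 mm (distance of any of bottle, jar, tubes from where it was at the start of the episode above 0.03 m).
It also fails if it takes over 38 s, if anything falls off the work surface, if the arm or the gripper's body presses on something with over 40 N, if the wrist force passes 120 N, or if a joint passes its speed limit or range.

## Working session

There is one attempt and no reset: what is moved stays moved. The work goes in short steps, Python scripts to look and compute and a shell command to move; the robot and the scene stay as the last step left them, time stands still between calls to the robot, and variables do not carry over. Pictures are saved under pics/ and viewed, at most 10 in all, crops included, and the job is handed in when it is done.

```bash
mkdir -p pics; cat > h.py <<'E'
import numpy as np, cv2
from bench import status, camera, ctrl
def pts(c):
    d=c["depth"]; v,u=np.mgrid[:d.shape[0],:d.shape[1]]
    P=np.stack([(u-c["cx"])/c["fx"]*d,(v-c["cy"])/c["fy"]*d,d],-1)
    T=np.array(c["extrinsics"]); return P@T[:3,:3].T+T[:3,3]
E
python3 - <<'E'
from h import *
import pickle
o=status.get_obs();print(o["eef_pos"],o["eef_rot"],o["time_s"],o["opening"])
for n in ("top","side"):
    c=camera(n);pickle.dump(c,open(n+".pkl","wb"));cv2.imwrite(f"pics/{n}1.png",cv2.resize(c["frame"],(800,600),interpolation=cv2.INTER_CUBIC))
    print(n,c["fx"],c["cx"],c["cy"],np.round(c["extrinsics"],3).tolist())
E
```

```text
[0.18263999 0.54463982 0.23037934] [-3.31158875e-04  1.61205052e-01  9.86920543e-01 -8.15091213e-04] 0.0 1.0006678359990695
top 365.8842095064971 257.2802266509489 192.50757665599906 [[-0.026, -0.988, 0.155, 0.472], [-0.999, 0.019, -0.047, 0.074], [0.043, -0.156, -0.987, 0.753], [0.0, 0.0, 0.0, 1.0]]
side 348.4167564521803 263.0467172299585 192.36167964960111 [[-0.991, -0.053, 0.123, 0.506], [-0.133, 0.49, -0.861, 0.687], [-0.014, -0.87, -0.493, 0.428], [0.0, 0.0, 0.0, 1.0]]
```

View pics/top1.png

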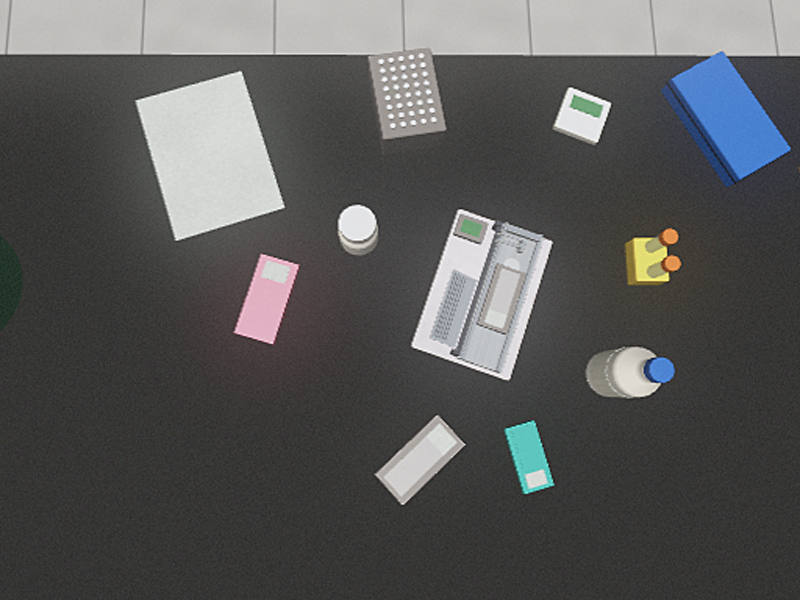

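View pics/side1.png

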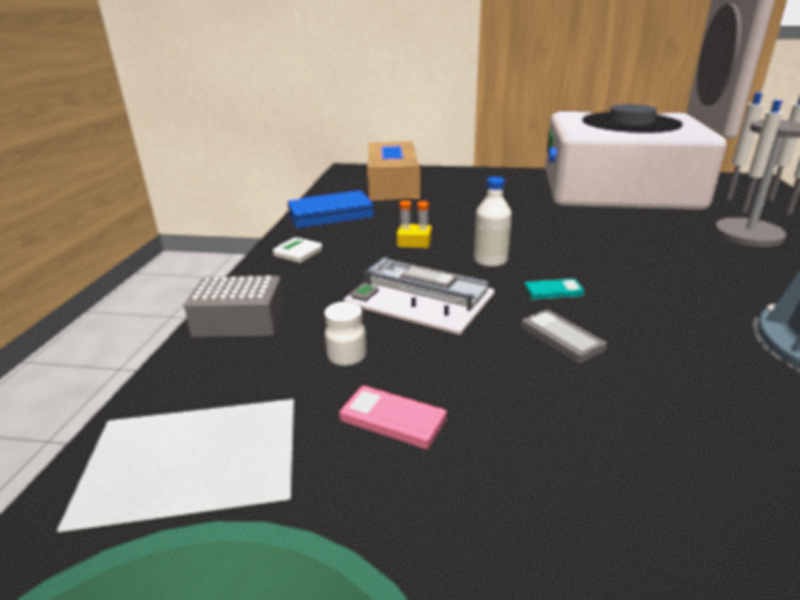

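The top view shows the stage at about (480,295), with the channel on its right side and the end stop at the top end, near (520,232). The grey carrier in the channel is at (502,298), the thumb bar at (455,308) and the foot at about (515,243). The jar is at (357,225), the bottle at (630,372) and the tubes at (650,260). The other carriers, pink, turquoise and a larger grey one, lie loose outside the stage.

```bash
python3 - <<'E'
from h import *
import pickle
c=pickle.load(open("top.pkl","rb"));P=pts(c);f=c["frame"]
T=np.array(c["extrinsics"])
def ray(u,v,z):
    d=T[:3,:3]@np.array([(u-c["cx"])/c["fx"],(v-c["cy"])/c["fy"],1]);return T[:3,3]+d*(z-T[2,3])/d[2]
k=1/1.5625
q=lambda u,v,z:ray((u+.5)*k-.5,(v+.5)*k-.5,z)
# base contour: region above table, stage ROI
roi=np.zeros(f.shape[:2],bool);roi[125:250,255:360]=1
g=f.min(2);m=((roi)&(g>75)).astype(np.uint8)
m=cv2.morphologyEx(m,cv2.MORPH_CLOSE,np.ones((7,7)))
ct=max(cv2.findContours(m,0,2)[0],key=cv2.contourArea)
w=np.array([ray(*p[0],.01)[:2] for p in ct],np.float32)
r=cv2.minAreaRect(w*1000);print("base",r, cv2.boxPoints(r).round())
print("corners by eye z=.01",[q(*p,.01)[:2].round(3) for p in((460,209),(552,240),(508,380),(412,347))])
# carrier brown-grey rim: use saturation
print("z hist",np.histogram(P[...,2][roi],bins=np.arange(-.01,.08,.005)))
cv2.imwrite("pics/crop.png",cv2.resize(f[125:250,255:365],None,fx=4.8,fy=4.8,interpolation=cv2.INTER_CUBIC))
Z=P[...,2]
for n,(u,v) in dict(carrier=(502,298),bar=(455,308),tail=(480,355),base=(430,340)).items():
    a,b=int(u*k),int(v*k);print(n,P[b-1:b+2,a-1:a+2].reshape(-1,3).mean(0).round(4))
for n,(u,v,z) in dict(jar=(357,220,.07),tubes=(670,250,.08),bottle=(658,370,.15)).items(): print(n,q(u,v,z).round(3))
E
```

```text
base ((596.93994140625, -67.30834197998047), (234.96726989746094, 216.1920928955078), 2.573927879333496) [[ 475.   35.]
 [ 484. -181.]
 [ 719. -170.]
 [ 709.   46.]]
corners by eye z=.01 [array([ 0.714, -0.043]), array([ 0.669, -0.166]), array([ 0.483, -0.096]), array([0.528, 0.028])]
z hist (array([   0, 3663, 3266, 1225,  916,  157,  704,  711, 1263,  836,  293,
         39,    0,    0,    0,    0,    0]), array([-0.01 , -0.005,  0.   ,  0.005,  0.01 ,  0.015,  0.02 ,  0.025,
        0.03 ,  0.035,  0.04 ,  0.045,  0.05 ,  0.055,  0.06 ,  0.065,
        0.07 ,  0.075]))
carrier [ 0.5876 -0.0876  0.0357]
bar [ 0.5745 -0.0265  0.0364]
tail [ 0.5149 -0.0577  0.0255]
base [0.5374 0.0046 0.0139]
jar [0.682 0.095 0.07 ]
tubes [ 0.636 -0.29   0.08 ]
bottle [ 0.487 -0.226  0.15 ]
```

View pics/crop.png

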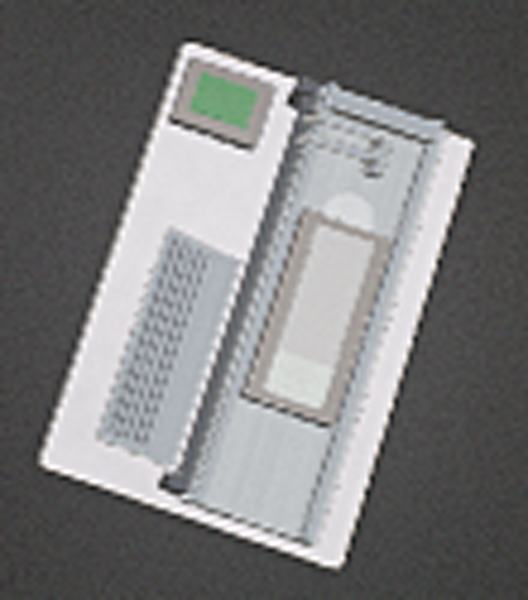

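The crop shows the channel edges. The carrier's corners are at about (302,210), (390,240), (330,425) and (243,393), and the end stop runs from (325,85) to (443,130). The thumb bar lies between (165,235) and (150,450). The carrier is well short of the foot at (375,155).

```bash
python3 - <<'E'
from h import *
import pickle
c=pickle.load(open("top.pkl","rb"));T=np.array(c["extrinsics"])
def q(x,y,z):
    u,v=255+(x+.5)/4.8-.5,125+(y+.5)/4.8-.5
    d=T[:3,:3]@np.array([(u-c["cx"])/c["fx"],(v-c["cy"])/c["fy"],1]);return (T[:3,3]+d*(z-T[2,3])/d[2])[:2]*1000
B=np.array([q(*p,10) if 0 else q(*p,.01) for p in((187,42),(474,146),(340,568),(41,466))])
C=np.array([q(*p,.035) for p in((302,210),(390,240),(330,425),(243,393))])
for n,X in(("base",B),("carrier",C)):
    a=(X[0]+X[1]-X[2]-X[3])/2;b=(X[0]+X[3]-X[1]-X[2])/2
    print(n,X.mean(0).round(1),np.linalg.norm(a),np.linalg.norm(b),np.degrees(np.arctan2(a[1],a[0])),np.degrees(np.arctan2(b[1],b[0]))-90)
yaw=np.radians(-20.6);R=np.array([[np.cos(yaw),-np.sin(yaw)],[np.sin(yaw),np.cos(yaw)]])
o=B.mean(0)
for n,p in dict(carr=C.mean(0),stopR=q(443,130,.034),stopL=q(325,85,.034),railR_near=q(308,545,.031),railRfar=q(430,150,.031),floorNL=q(190,495,.025),barTL=q(165,235,.046),barBL=q(100,440,.046),barTR=q(235,260,.03)).items(): print(n,(R.T@(p-o)).round(1))
E
```

```text
base [597.9 -68.9] 197.12749407873744 134.10774546440354 -20.764365584421384 -20.770025466030305
carrier [586.8 -86.8] 82.72502925016212 38.73445047607176 -20.685052186072827 -20.879206104156225
carr [ -4.1 -20.6]
stopR [ 91.2 -47.8]
stopL [92.9  6. ]
railR_near [-95.4 -46.7]
railRfar [ 82.  -45.7]
floorNL [-91.4   5.1]
barTL [ 4.7 50.8]
barBL [-84.6  49. ]
barTR [ 8.4 18.6]
```

```bash
python3 -m handwheel '[[[0,-5,-4,0,0,0,2.2],[0,-10,-8,0,0,0,2.2],[0,-15,-12,0,0,0,2.2],[0,-20,-16,0,0,0,2.2],[0,-25,-20.5,0,0,0,2.2],[0,-30,-25,0,0,0,2.2],[0,-35,-29,0,0,0,2.2],[0,-39,-33,0,0,0,2.2],[0,-43,-36,0,0,0,2.2],[0,-46,-38.5,0,0,0,2.2]]]'
cat > g.py <<'E'
from h import *
from scipy.spatial.transform import Rotation as Ro
O=np.array([.5906,-.0882]);yaw=-20.75
def rel(x,y,z):
    o=status.get_obs();R=Ro.from_quat(np.roll(o["eef_rot"],-1)).as_matrix();p=np.array(o["eef_pos"])
    S=Ro.from_euler("z",yaw,degrees=True).as_matrix()
    t=np.r_[O,0]+S@np.array([x,y,z])
    ps=S.T@(p-np.r_[O,0]);e=R.T@np.c_[-S[:,0],S[:,1],-S[:,2]]
    print("t",round(o["time_s"],2),"stage xyz mm",(ps*1000).round(1),"tool shift cm",(R.T@(t-p)*100).round(2),"turn",Ro.from_matrix(e).as_rotvec(degrees=True).round(2),"F",np.round(S.T@np.array(o["wrist_force"]),1),"op",round(o["opening"],3))
E
python3 -c "
from g import *;rel(-.063,.027,.15)"
```

```text
time_s: 1.35
eef_pos: [0.4974, 0.0312, 0.231]
eef_rot: [-0.0, 0.181, 0.983, -0.0]
wrist_force: [0.6, 1.0, 0.5]
opening: 0.498
grasp_force: 0.0
t 1.35 stage xyz mm [-129.5   78.6  231. ] tool shift cm [-6.66 -5.14  8.1 ] turn [-0.01 -0.01 -0.13] F [0.2 1.2 0.5] op 0.498
```

```bash
python3 -m handwheel '[[[0,-4,-3,4,0,0,0],[0,-6.5,-5,8,0,0,0],[0,-6.7,-5.1,10,0,0,0],[0,-6.7,-5.1,10,0,0,0]]]'
python3 - <<'E'
from g import *
rel(-.063,.027,.13)
o=status.get_obs()
c=camera("wrist");print(np.round(c["hand_eye"],3).tolist(),c["fx"],c["cx"],c["cy"])
import pickle;pickle.dump((o,c),open("w1.pkl","wb"))
cv2.imwrite("pics/w1.png",cv2.resize(c["frame"],(800,600)))
E
```

```text
time_s: 1.85
eef_pos: [0.5394, -0.0376, 0.1289]
eef_rot: [-0.003, 0.181, 0.984, 0.0]
wrist_force: [-0.3, 1.1, 1.0]
opening: 0.496
grasp_force: 0.0
t 1.85 stage xyz mm [-65.8  29.2 128.9] tool shift cm [-0.28 -0.22 -0.11] turn [-0.02 -0.3  -0.06] F [-0.7  0.9  1. ] op 0.496
[[-0.0, -0.962, -0.273, 0.069], [1.0, -0.0, 0.0, 0.001], [-0.0, -0.273, 0.962, -0.144], [0.0, 0.0, 0.0, 1.0]] 312.9463523826173 255.1926253727213 188.35413853878697
```

View pics/w1.png

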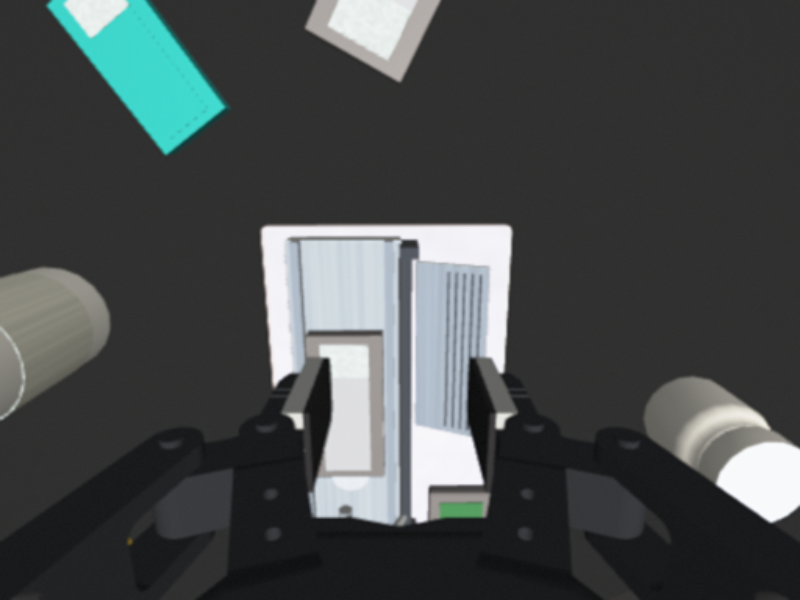

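The wrist view shows the carrier's rear edge at about row 331 (columns 307–383) and the channel between columns 300 and 388. The thumb bar is at columns 415–490, and the fingertips are at about (312,385) and (487,385).

```bash
python3 - <<'E'
from g import *
import pickle
o,c=pickle.load(open("w1.pkl","rb"));H=np.array(c["hand_eye"]);k=1/1.5625
R=Ro.from_quat(np.roll(o["eef_rot"],-1)).as_matrix();p=np.array(o["eef_pos"]);S=Ro.from_euler("z",yaw,degrees=True).as_matrix()
def d(u,v):return H[:3,:3]@np.array([((u+.5)*k-.5-c["cx"])/c["fx"],((v+.5)*k-.5-c["cy"])/c["fy"],1])
def st(u,v,z):
    w=R@d(u,v);s=p+R@H[:3,3];return ((S.T@(s+w*(z-s[2])/w[2]-np.r_[O,0]))*1000).round(1)
for n,a in dict(bRL=(262,226,.01),bRR=(512,226,.01),floorRL=(302,240,.025),floorRR=(385,240,.025),carL=(306,335,.035),carR=(383,334,.035),carFL=(318,475,.035),carFR=(384,475,.035),barRR=(489,267,.045),barRL=(415,261,.03)).items():print(n,st(*a))
for n,a in dict(Lin=(330,360),Lout=(308,360),Lfin=(310,425),Lfout=(285,415),Rin=(470,360),Rout=(492,360),Rfin=(495,420),Rfout=(515,410)).items():
    for z in(-.005,):
        w=d(*a);print(n,((H[:3,3]+w*(z-H[2,3])/w[2])*1000).round(1))
dd=c["depth"]
for u,v in((318,375),(300,405),(482,375)):print(dd[int(v*k),int(u*k)])
E
```

```text
bRL [-99.1 -43.5  10. ]
bRR [-99.   90.8  10. ]
floorRL [-93.9 -19.4  25. ]
floorRR [-93.9  23.   25. ]
carL [-46.1 -18.   35. ]
carR [-46.6  21.8  35. ]
carFL [ 37.7 -15.6  35. ]
carFR [37.7 21.5 35. ]
barRR [-84.1  73.   45. ]
barRL [-84.   38.2  30. ]
Lin [  8.7 -20.2  -5. ]
Lout [  8.7 -27.   -5. ]
Lfin [-13.7 -27.5  -5. ]
Lfout [-10.1 -35.2  -5. ]
Rin [ 8.7 22.7 -5. ]
Rout [ 8.7 29.4 -5. ]
Rfin [-11.9  31.5  -5. ]
Rfout [-8.4 37.6 -5. ]
0.13530684
0.0
0.13560326
```

```bash
python3 -c "
from g import *;rel(-.064,.028,.045)"
```

```text
t 1.9 stage xyz mm [-64.9  29.7 130.6] tool shift cm [-0.11 -0.16  8.56] turn [-0.01 -0.13 -0.01] F [-0.5  0.2  1.1] op 0.499
```

```bash
python3 -m handwheel '[[[0,0,-0.1,4,0,0,0],[0,0,-0.1,7,0,0,0],[0,0,-0.1,8.5,0,0,0],[0,0,-0.1,8.5,0,0,0]]]' >/dev/null; python3 -c "
from g import *;rel(-.064,.028,.033)"
python3 -m handwheel '[[[0,0,0,0.5,0,0,0],[0,0,0,1,0,0,0],[0,0,0,1,0,0,0]]]'; python3 -c "
from g import *;rel(-.064,.028,.028)"
```

```text
t 2.4 stage xyz mm [-64.4  29.1  46.5] tool shift cm [-0.04 -0.11  1.35] turn [-0.   -0.03  0.03] F [0.  0.1 1.3] op 0.498
time_s: 2.78
eef_pos: [0.5408, -0.0386, 0.0364]
eef_rot: [0.0, 0.18, 0.984, -0.0]
wrist_force: [-0.3, 0.3, -0.2]
opening: 0.501
grasp_force: 0.0
t 2.77 stage xyz mm [-64.2  28.7  36.4] tool shift cm [-0.02 -0.07  0.84] turn [-0.  0. -0.] F [-0.4  0.1 -0.2] op 0.501
```

```bash
python3 -m handwheel '[[[0,0,0,0.4,0,0,0],[0,0,0,0.4,0,0,0]]]' >/dev/null; python3 -c "
from g import *;rel(-.064,.028,.028)"
python3 -m handwheel '[[[0,0,0,0.4,0,0,0],[0,0,0,0.4,0,0,0]]]'>/dev/null; python3 -c "
from g import *;rel(-.064,.028,.025)"
python3 -m handwheel '[[[0,0,0,0.2,0,0,0],[0,0,0,0.2,0,0,0]]]'>/dev/null; python3 -c "
from g import *;rel(-.064,.028,.025)"
```

```text
t 3.02 stage xyz mm [-63.6  29.   32.7] tool shift cm [ 0.04 -0.1   0.47] turn [ 0.03  0.06 -0.01] F [0.3 1.7 3.9] op 0.499
t 3.27 stage xyz mm [-63.6  29.2  28.8] tool shift cm [ 0.05 -0.12  0.38] turn [ 0.04  0.07 -0.01] F [-1.6  2.8  5.8] op 0.5
t 3.52 stage xyz mm [-63.5  29.2  27. ] tool shift cm [ 0.05 -0.12  0.2 ] turn [ 0.04  0.07 -0.  ] F [-0.8  2.2  6.3] op 0.505
```

```bash
for i in 1 2; do python3 -m handwheel '[[[0,0,0,0.15,0,0,0],[0,0,0,0.15,0,0,0]]]'>/dev/null; python3 -c "
from g import *;rel(-.064,.028,.025)"; done
```

```text
t 3.77 stage xyz mm [-63.5  29.1  25.9] tool shift cm [ 0.05 -0.11  0.09] turn [0.03 0.07 0.  ] F [-2.3  1.3  9.6] op 0.499
t 4.03 stage xyz mm [-63.4  29.2  25.5] tool shift cm [ 0.06 -0.12  0.05] turn [0.03 0.06 0.02] F [-6.5  0.9 20.5] op 0.502
```

```bash
python3 -m handwheel '[[[0,0,0,-0.1,0,0,0],[0,0,0,-0.1,0,0,0]]]'>/dev/null; python3 - <<'E'
from g import *
rel(-.064,.028,.025)
a=camera("wrist")["frame"][150:330,130:390];b=camera("side")["frame"][130:230,210:350]
cv2.imwrite("pics/w2.png",np.hstack([cv2.resize(a,(450,312)),cv2.resize(b,(350,250))[:, :] if 0 else cv2.resize(b,(350,312))]))
E
```

```text
t 4.28 stage xyz mm [-63.5  29.1  25.8] tool shift cm [ 0.05 -0.11  0.08] turn [0.03 0.08 0.01] F [-3.   1.4 12.4] op 0.505
```

View pics/w2.png

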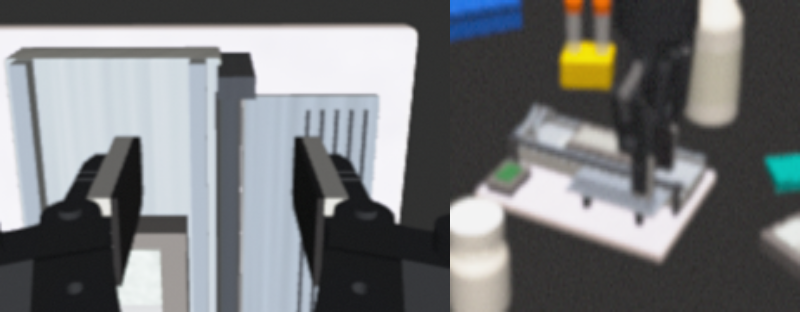

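The thumb bar is level under the right finger. The left finger stands in the channel just behind the carrier, clear of both rails, so I'll push.

```bash
python3 -m handwheel '[[[0,-0.4,0,0,0,0,0],[0,-0.8,0,0,0,0,0],[0,-1.2,0,0,0,0,0],[0,-1.6,0,0,0,0,0],[0,-2,0,0,0,0,0],[0,-2.4,0,0,0,0,0],[0,-2.8,0,0,0,0,0],[0,-3.2,0,0,0,0,0],[0,-3.6,0,0,0,0,0],[0,-4,0,0,0,0,0]]]'>/dev/null; python3 -c "
from g import *;rel(-.011,.028,.025)"
```

```text
t 5.62 stage xyz mm [-26.5  29.1  25.7] tool shift cm [-1.55 -0.11  0.06] turn [-0.01 -0.32  0.06] F [-12.7  -0.5  23. ] op 0.502
```

```bash
python3 -m handwheel '[[[0,-0.3,0,-0.05,0,0,0],[0,-0.6,0,-0.05,0,0,0],[0,-0.8,0,-0.05,0,0,0],[0,-1,0,-0.05,0,0,0],[0,-1,0,-0.05,0,0,0]]]'>/dev/null; python3 - <<'E'
from g import *
rel(-.011,.028,.025)
a=camera("top")["frame"][125:250,255:365];b=camera("side")["frame"][130:230,210:350]
cv2.imwrite("pics/t2.png",np.hstack([cv2.resize(a,(396,450)),cv2.resize(b,(400,450))]))
E
```

```text
t 6.25 stage xyz mm [-18.2  29.1  25.7] tool shift cm [-0.72 -0.11  0.06] turn [-0.03 -0.53  0.09] F [-18.   -1.5  26. ] op 0.501
```

View pics/t2.png

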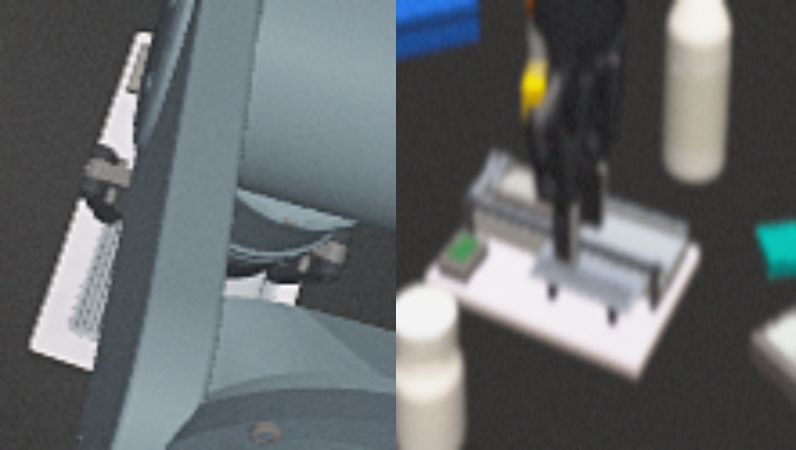

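```bash
python3 -m handwheel '[[[0,0,0,-0.1,0,0,0],[0,0,0,-0.1,0,0,0]]]'>/dev/null; python3 -c "
from g import *;rel(-.011,.028,.025)"
python3 -m handwheel '[[[0,-0.2,0,-0.05,0,0,0],[0,-0.3,0,-0.05,0,0,0],[0,-0.3,0,-0.05,0,0,0]]]'>/dev/null; python3 -c "
from g import *;rel(-.011,.028,.025)"
```

```text
t 6.6 stage xyz mm [-15.6  28.9  26.1] tool shift cm [-0.46 -0.09  0.11] turn [-0.01 -0.17  0.03] F [-5.7  0.8  7.4] op 0.503
t 6.97 stage xyz mm [-12.5  28.8  26.3] tool shift cm [-0.15 -0.08  0.13] turn [-0.02 -0.18  0.02] F [-4.4 -0.6  7.7] op 0.5
```

```bash
for i in 1 2; do python3 -m handwheel '[[[0,-0.2,0,0,0,0,0],[0,-0.2,0,0,0,0,0]]]'>/dev/null; python3 -c "
from g import *;rel(-.011,.028,.025)"; done
```

```text
t 7.22 stage xyz mm [-10.5  28.7  26.3] tool shift cm [ 0.05 -0.07  0.13] turn [-0.02 -0.18  0.02] F [-6.   0.2  7.4] op 0.498
t 7.47 stage xyz mm [-10.4  28.7  26.1] tool shift cm [ 0.06 -0.07  0.11] turn [-0.04 -0.42  0.03] F [-12.1  -0.2  12. ] op 0.496
```

```bash
python3 -m handwheel '[[[0,-0.1,0,-0.05,0,0,0],[0,-0.1,0,-0.05,0,0,0]]]'>/dev/null; python3 - <<'E'
from g import *
import pickle
rel(-.011,.028,.025)
o=status.get_obs();c=camera("wrist");pickle.dump((o,c),open("w3.pkl","wb"))
a=c["frame"][180:340,130:390];b=camera("side")["frame"][130:230,210:350]
cv2.imwrite("pics/w3.png",np.hstack([cv2.resize(a,(520,320)),cv2.resize(b,(280,320))]))
E
```

```text
t 7.72 stage xyz mm [-10.3  28.7  26.1] tool shift cm [ 0.07 -0.07  0.11] turn [-0.04 -0.52  0.02] F [-13.3  -1.1  11.9] op 0.506
```

View pics/w3.png

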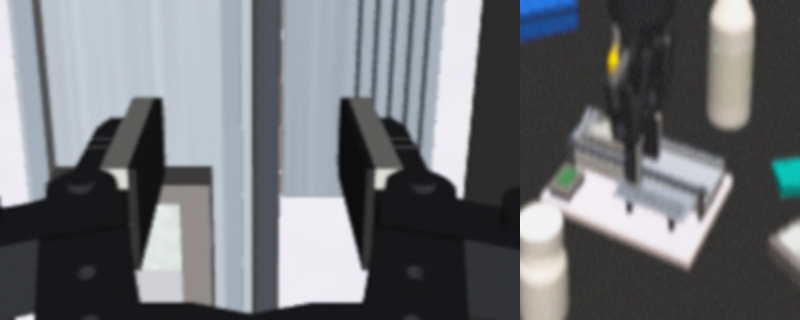

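The carrier's rear edge is at about crop row 184 and the bar's far end (stage x +8) at row 196. I'll compare the two.

```bash
python3 - <<'E'
from g import *
import pickle
o,c=pickle.load(open("w3.pkl","rb"));H=np.array(c["hand_eye"])
R=Ro.from_quat(np.roll(o["eef_rot"],-1)).as_matrix();p=np.array(o["eef_pos"]);S=Ro.from_euler("z",yaw,degrees=True).as_matrix()
def st(u,v,z):
    w=R@H[:3,:3]@np.array([(u-c["cx"])/c["fx"],(v-c["cy"])/c["fy"],1]);s=p+R@H[:3,3];return ((S.T@(s+w*(z-s[2])/w[2]-np.r_[O,0]))*1000).round(1)
g=cv2.cvtColor(c["frame"],6).astype(int)
print(g[255:285,227],g[268:285,285])
for v in(271,272,273):print(st(227,v,.035))
for v in(263,264):print("low",st(227,v,.025))
for v in(277,278,279):print(st(285,v,.028))
E
```

```text
[197 197 196 197 197 197 197 175 102  57  57  59  59  59  60  60  63  93
 134 143 143 143 143 143 142 142 142 142 143 143] [179 179 179 179 179 179 179 179 179 177 198 234 240 239 239 239 239]
[ 0.6 16.  35. ]
[ 1.2 16.  35. ]
[ 1.7 16.  35. ]
low [ 1.8 15.1 25. ]
low [ 2.4 15.1 25. ]
[ 8.1 44.9 28. ]
[ 8.7 44.9 28. ]
[ 9.3 45.  28. ]
```

The carrier is home: its rear edge measures 0 to 1 mm from nominal and the push force rose against the stop. I'll back off with the bar still held, then lift.

```bash
python3 -m handwheel '[[[0,0.3,0,0,0,0,0],[0,0.8,0,0,0,0,0],[0,1.2,0,0,0,0,0],[0,1.2,0,0,0,0,0]]]'>/dev/null; python3 -c "
from g import *;rel(-.02,.028,.025)"
python3 -m handwheel '[[[0,0,0,-0.4,0,0,0],[0,0,0,-0.8,0,0,0],[0,0,0,-1.2,0,0,0],[0,0,0,-1.8,0,0,0],[0,0,0,-3,0,0,0],[0,0,0,-6,0,0,0],[0,0,0,-11,0,0,0],[0,4,0,-15,0,0,0],[0,9,0,-16,0,0,0],[0,14,0,-16,0,0,0]]]'; python3 -m handwheel '[[[0,5,4,-2,0,0,0],[0,10,9,-3,0,0,0],[0,14,14,-3,0,0,0],[0,18,19,-3,0,0,0],[0,20,23,-3,0,0,0],[0,20,25,-3,0,0,0]]]'
python3 - <<'E'
from g import *
import pickle
c=camera("top");pickle.dump(c,open("top2.pkl","wb"));f=c["frame"];s=camera("side")["frame"][130:230,210:350]
cv2.imwrite("pics/end.png",np.hstack([cv2.resize(f[125:250,255:365],(440,500),interpolation=cv2.INTER_CUBIC),cv2.resize(s,(360,500))]))
cv2.imwrite("pics/endfull.png",f)
o=pickle.load(open("top.pkl","rb"))["frame"]
for n,(a,b,e,d) in dict(jar=(120,170,205,250),tubes=(140,190,395,440),bottle=(215,260,370,435)).items(): print(n,np.abs(f[a:b,e:d].astype(int)-o[a:b,e:d]).mean())
E
```

```text
t 8.32 stage xyz mm [-15.7  28.5  28.5] tool shift cm [ 0.43 -0.05  0.35] turn [-0.    0.31 -0.02] F [ 2.9 -0.7  5.5] op 0.495
time_s: 9.57
eef_pos: [0.4525, -0.0051, 0.1888]
eef_rot: [0.002, 0.18, 0.984, -0.0]
wrist_force: [0.8, -0.1, 0.5]
opening: 0.496
grasp_force: 0.0
time_s: 10.32
eef_pos: [0.3528, 0.3025, 0.2178]
eef_rot: [0.0, 0.178, 0.984, 0.001]
wrist_force: [1.2, -1.1, -0.7]
opening: 0.502
grasp_force: 0.0
jar 2.7754074074074073
tubes 3.0521481481481483
bottle 2.932763532763533
```

View pics/end.png

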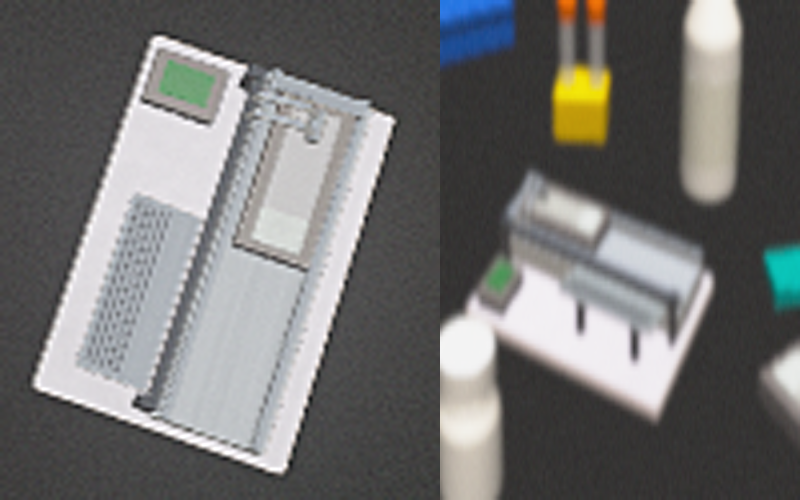

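The carrier sits against the stop with the foot on its top, and the bottle, jar and tubes haven't moved. I'll check the position with numbers, then hand in.

```bash
python3 - <<'E'
from g import *
import pickle
c=pickle.load(open("top2.pkl","rb"));T=np.array(c["extrinsics"]);S=Ro.from_euler("z",yaw,degrees=True).as_matrix()
for x,y in((234,245),(305,268)):
    u,v=255+(x+.5)/4-.5,125+(y+.5)/4-.5
    d=T[:3,:3]@np.array([(u-c["cx"])/c["fx"],(v-c["cy"])/c["fy"],1]);p=T[:3,3]+d*(.035-T[2,3])/d[2]
    print((S.T@(p-np.r_[O,0])*1000).round(1))
print(ctrl.hand_in())
E
```

```text
[-0.2 17.  35. ]
[  0.8 -20.4  35. ]
the job is handed in; nothing more can be done
None
```

The job is handed in: the carrier was pushed home with the thumb bar held down (rear edge measured within 1 mm of nominal) and the foot now rests on it. The robot is clear, and the bottle, jar and tubes are where they stood; no verdict was returned.

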